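Set a box lid in the marking jig, top side up, and bring the straightedge to the pins

TASK

Get the green lid ready for its batch mark: slide the straightedge away from you off the jig's pocket, then take the green lid from the rack and lay it flat on the bottom of the pocket, smooth outer face up and rim down. Then slide the straightedge back over the lid until its near edge touches both steel pins at once, and let go. Never lift the straightedge off the jig, and leave the white lid, the marker and the label roll where they are.

Things in the scene. Friction and masses are not known exactly. Their poses are not given: they have to be found in the camera images.
- jig: Blue plastic marking jig with a grey pocket floor, fixed, 192 x 190 mm, top face 20 mm above the counter. Origin at counter level under the centre of its pocket; x points away from the robot (within 12 degrees), y left, z up. The board spans x -80 to +112, y -95 to +95 mm. The stop pins stand on its top.
- pocket (a point): Centre of the floor of the pocket, 6 mm above the counter, axes as the jig's. The pocket is a rectangle open at the top, 120 mm long (x -60 to +60), 69 mm wide (y -34.5 to +34.5), 14 mm deep. Beside its near half finger cut-outs of the same depth widen it to y +-64.5 mm (x -60 to -10).
- pin_left (a point): Left steel stop pin of the jig, 10 mm thick, upright, 16 mm high above the jig's top, red ring at its foot; the point is on its axis 3 mm above the jig's top, at x -10, y +80 mm of the jig.
- pin_right (a point): Right steel stop pin, the same, at x -10, y -80 mm of the jig.
- straightedge: Loose flat aluminium bar, 34 mm wide (x) x 200 mm long (y) x 6 mm, 0.2 kg, lying on the jig's top across the pocket. Origin: centre of its underside; x points away from the robot. Its near edge is at x -17 mm (a touching pin's axis is at x -22). Black grip ridge on top: 14 mm wide (x), 80 mm long (y), 6 to 28 mm above the underside. Clear of the pocket, on the jig: origin at jig x +80 to +95 mm.
- spray_bottles (a point): Foot of the nearer of two tall spray bottles (fixed furniture, 250 mm high, 80 mm across) behind and between jig and rack; the other stands 100 mm to its right. Keep hand and arm clear: swing between jig and rack on the robot's side of them.
- rack: Grey drying rack, fixed, 90 x 86 mm, 30 mm high, yaw -1.7 to 3.0 rad. Origin at counter level under its centre. Slots at x +22 and -22 mm, 15 mm wide (x), 68 mm long (y), 24 mm deep; a lid stands on its short end in each.
- green_lid: Loose green plastic box lid, 62 mm wide (y), 108 mm long (z), 12 mm thick (x), 0.08 kg. Origin: centre. +x side: smooth outer face (top); -x side: hollow underside with rim. Starts standing on a short end in the rack, z up, upper end 114 mm above the counter, smooth face as the rack's x. It fits the pocket length along length, either face up; lying right, its x points up, origin 12 mm above the counter.
- white_lid: Bystander: white lid of the same make in the rack's other slot, 44 mm from the green one, its smooth face turned the same way.
- marker: Bystander: blue and white marker pen, 135 mm long, lying to the left of the jig.
- label_roll: Bystander: white label roll, 82 mm across, 38 mm high, at the back.
Mind the look-alikes: they are no part of the job. Several things have the shape of the green_lid; the one meant has the colours described above.

How it is judged (in metres and radians):
On the way:
1. the green lid lies flat at the bottom of the pocket, smooth face up, let go (x of green_lid in the frame of jig between -0.01 and 0.01 m and y of green_lid in the frame of jig between -0.007 and 0.007 m and z of green_lid in the frame of jig between 0.009 and 0.0145 m and angle between green_lid's own x axis and vertical below 0.07 rad and contact force between green_lid and the fingers below 0.1 N and linear speed of green_lid below 0.02 m/s), for 0.2 s.
At the end, for the whole second after the job is handed in: The green lid lies flat (within 0.07 rad) on the floor of the pocket, smooth face up; the straightedge lies on the jig's top, reaching past both pins (centred within 18 mm), its near edge no more than 2.5 mm from either pin; both at rest (x of green_lid in the frame of jig between -0.01 and 0.01 m and y of green_lid in the frame of jig between -0.007 and 0.007 m and z of green_lid in the frame of jig between 0.009 and 0.0145 m and angle between green_lid's own x axis and vertical below 0.07 rad and x of pin_left in the frame of straightedge between -0.0245 and -0.019 m and x of pin_right in the frame of straightedge between -0.0245 and -0.019 m and y of straightedge in the frame of jig between -0.018 and 0.018 m and z of straightedge in the frame of jig between 0.017 and 0.0235 m and linear speed of each of green_lid, straightedge below 0.02 m/s); the robot touches nothing.
It fails at once if the straightedge is lifted more than 12 mm off the jig's top (z of straightedge in the frame of jig above 0.032 m).
It fails at once if the white lid is moved more than 30 mm (distance of white_lid from where it was at the start of the episode above 0.03 m).
It fails at once if the marker is moved more than 30 mm (distance of marker from where it was at the start of the episode above 0.03 m).
It fails at once if the label roll is moved more than 30 mm (distance of label_roll from where it was at the start of the episode above 0.03 m).
It also fails if it takes over 64 s, if anything falls off the work surface, if the arm or the gripper's body presses on something with over 40 N, if the wrist force passes 120 N, or if a joint passes its speed limit or range.

ROBOT

A 6-joint arm with a two-finger parallel gripper is mounted at the origin on a cart in front of the work surface, level with it; the furniture and walls round the work are solid. World frame = base frame: x ahead of the robot, y to its left, z up, the work surface at z = 0. Lengths are in m, angles in degrees, forces in N, time in s.
With the tool pointing down it reaches from about 0.375 to 0.75 m from the base axis. Payload 9 kg.
Tool frame: the origin (TCP) lies where the fingers leave the gripper's body, on its centre line; the fingertips stand 73 mm ahead of it and the grasp point (between the pads) lies 54 mm ahead of it (robot.tip_reach is the distance from the TCP to the fingertips, in m); z points along the fingers, y is the direction in which the jaws open and shut (so a half turn about z gives the same grasp; the last joint's range is limited). The gripper opens to 85 mm and grips with 20 to 120 N. Pads are 22 mm wide; open, the fingers measure 114 mm over their backs; the gripper's body (76 mm by 85 mm) begins 54 mm behind the grasp point. The pads swing forward as they close: fully open they stand 13 mm farther back than shut.
Start: joints at [-81.4, 5.964, 5.575, 89.605, 0, 77.527], TCP at [0.216, -0.56, 0.304] pointing down, gripper open.
Joint ranges: [-171.21, 171.21], [-48.23, 106.86], [-62.78, 66.21], [-105.2, 120.99], [-86.42, 89.51], [-180, 180]. Speed limits (degrees/s): [127.2, 127.2, 147.25, 180, 180, 180].

INTERFACE

Orientations are given as [roll, pitch, yaw] about the fixed x, y, z axes, in that order (R = Rz(yaw) Ry(pitch) Rx(roll)).
In Python, from plant import robot gives the robot as it stands. Calls block until the motion is done:
- robot.move_pose(position, orientation): joint-space move of the TCP to a pose.
- robot.line_to(position, vel=0.15, rotation=None, guard=None): straight line of the TCP; rotation=None keeps the orientation; vel is the mean speed in m/s. With guard (N) it stops when the force on the tool has changed by that much, and returns True; else False.
- robot.goto_joints(angles): joint-space move.
- robot.set_gripper(opening): finger opening in m; the grip force is fixed at half the most; returns when the fingers have stopped.
- robot.pause(seconds).
- robot.ik(position, orientation): joint angles nearest the present ones, or None.
- robot.observe(): the state.
- robot.grab_frame(name): name is "scene" or "top"; returns the picture (480x640x3 uint8, blue, green, red); there is no depth.
- robot.get_calibration(name): a dict with "vertical_fov" (degrees; the focal length in pixels is half the picture's height over the tangent of half this angle, whatever the lens; pixels are square), "cx", "cy" (the principal point, pixels), "rvec" (rotation vector, rad) and "tvec" (3), from world to camera coordinates, as OpenCV has them. Camera axes: x right, y down, z forward; pixel columns grow to the right and rows downward; lengths in m; the calibration is good to about 2 mm. A picture is of the moment at which its call begins. get_calibration takes no time and is no camera call.
A pose or a line that the arm cannot do raises robot.IKError and nothing moves.
- robot.job_done(): hands the job in, once; it reports no verdict.
The state is a dict: "time": time; "q": joint angles; "qvel": joint speeds; "joint_torque": joint torques, N m; "tool_pos": TCP position; "tcp_rot": TCP orientation; "ft_force": force on the tool from outside, world axes, zero at the start; "torque": the same for the moment, N m; "gripper_width": finger opening in m.
Only numpy, scipy, OpenCV 4.12 (cv2) and the standard library are available. Lean on these libraries where they do the work, as an engineer would, in place of code of your own. Each camera call takes 0.05 s, during which the arm holds its last target.

## Working session

There is one attempt and no reset: what is moved stays moved. The work goes in short steps, each a Python script; the robot and the scene stay as the last script left them, time stands still between calls to the robot, and variables do not carry over. Pictures are saved under pics/ and viewed, and the job is handed in when it is done.

```bash
ls; mkdir -p pics; python3 - <<'E'
from plant import robot
import cv2
for n in ("scene","top"):
    cv2.imwrite(f"pics/{n}0.png",robot.grab_frame(n)); print(n,robot.get_calibration(n))
print(robot.observe())
E
```

```text
pics
scene {'vertical_fov': 44.02512098658816, 'cx': 324.1286313620774, 'cy': 241.13270968830406, 'rvec': array([ 0.8714016 , -2.61181699,  0.96231147]), 'tvec': array([0.3235263 , 0.39319597, 1.10844387])}
top {'vertical_fov': 53.72069728483263, 'cx': 318.33162293763513, 'cy': 236.54392719803636, 'rvec': array([ 2.15643821, -2.21634431,  0.09729507]), 'tvec': array([-0.1646933 ,  0.56649819,  1.04418122])}
{'time': 0.1, 'q': array([-8.14000116e+01,  5.99368753e+00,  5.53267002e+00,  8.96056239e+01,
        1.39450013e-04,  7.75290241e+01]), 'qvel': array([-0.08132559, -0.10143535,  0.21628098,  0.08014233,  0.06523634,
        0.01060044]), 'joint_torque': array([ 6.30174400e-03, -5.58209610e+01,  5.04716671e+01,  1.31409295e-02,
       -3.89861771e-04, -1.83540385e-05]), 'tool_pos': array([ 0.21571379, -0.55965327,  0.30322657]), 'tcp_rot': array([-1.79934961e+02, -1.45270292e-02,  2.10709559e+01]), 'ft_force': array([ 0.02465632,  0.13445998, -0.20411075]), 'torque': array([ 0.05472196, -0.03158058, -0.03013732]), 'gripper_width': 0.08523228311708955}
```

View pics/scene0.png

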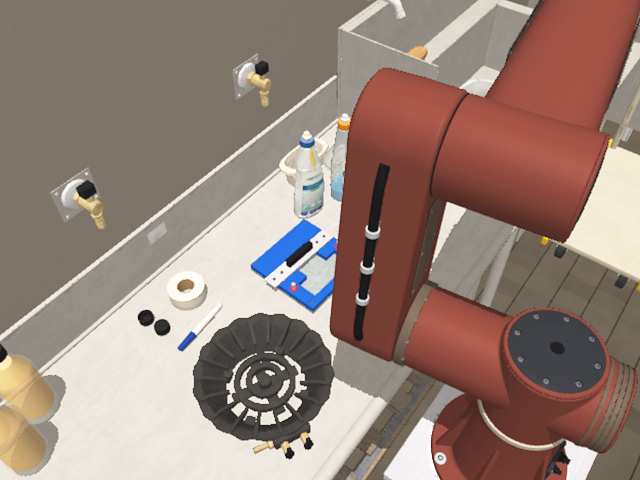

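View pics/top0.png

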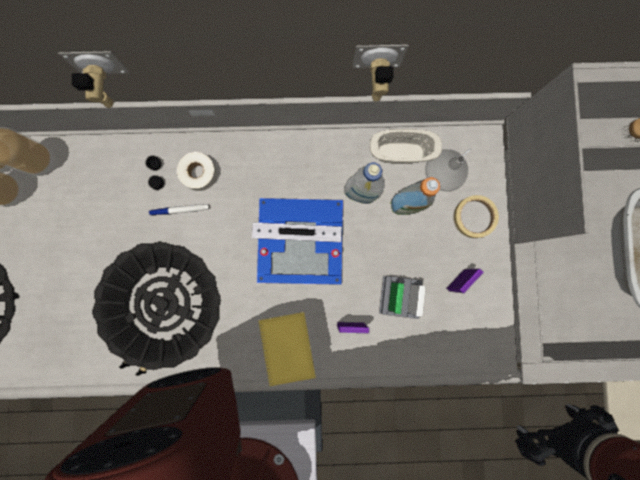

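```bash
cat > h.py <<'E'
import numpy as np, cv2
from plant import robot
def cam(n):
    c=robot.get_calibration(n); f=240/np.tan(np.radians(c["vertical_fov"]/2))
    K=np.array([[f,0,c["cx"]],[0,f,c["cy"]],[0,0,1]]); R=cv2.Rodrigues(c["rvec"])[0]
    return K,R,np.asarray(c["tvec"])
def toplane(n,uv,z):
    K,R,t=cam(n); uv=np.atleast_2d(uv).astype(float)
    d=(R.T@np.linalg.inv(K)@np.c_[uv,np.ones(len(uv))].T).T; C=-R.T@t
    s=(z-C[2])/d[:,2]; return C+s[:,None]*d
def proj(n,P):
    K,R,t=cam(n); p=(K@(R@np.atleast_2d(P).T+t[:,None])).T; return p[:,:2]/p[:,2:]
E
python3 - <<'E'
from h import *
im=cv2.imread("pics/top0.png")
for n in("scene","top"):
    K,R,t=cam(n); print(n,-R.T@t)
cv2.imwrite("pics/jig0.png",cv2.resize(im[190:290,240:360],None,fx=6,fy=6,interpolation=cv2.INTER_CUBIC))
cv2.imwrite("pics/rack0.png",cv2.resize(im[262:332,370:440],None,fx=8,fy=8,interpolation=cv2.INTER_CUBIC))
E
```

```text
scene [4.87479461e-06 5.28248288e-01 1.09948802e+00]
top [ 0.47852639 -0.16759706  1.08686808]
```

View pics/jig0.png

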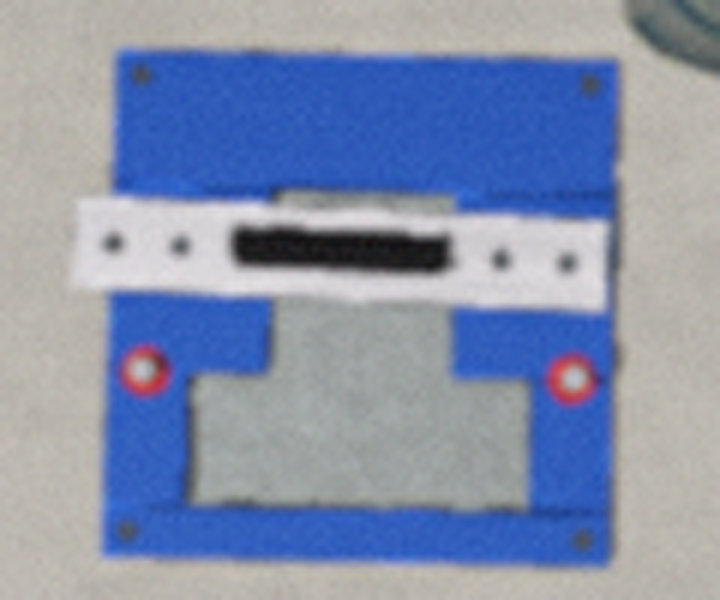

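View pics/rack0.png

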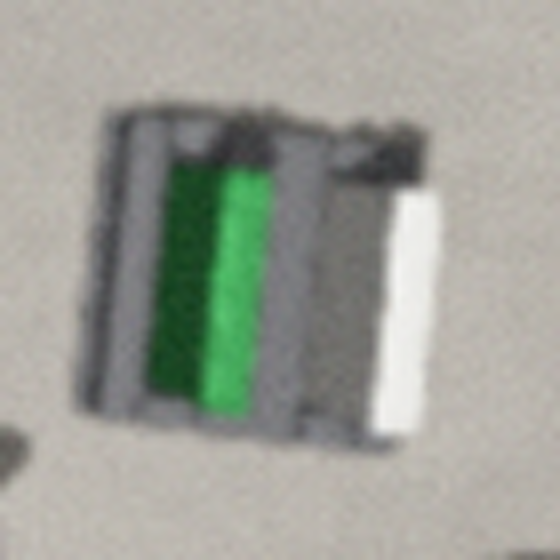

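```bash
cat >> h.py <<'E'
def comps(m,amin=15):
    n,l,s,c=cv2.connectedComponentsWithStats(m.astype(np.uint8)); return [(l==i,s[i],c[i]) for i in range(1,n) if s[i,4]>=amin]
E
cat > meas.py <<'E'
from h import *
def jig(im):
    hsv=cv2.cvtColor(im,cv2.COLOR_BGR2HSV); h,s,v=cv2.split(hsv)
    blue=(h>100)&(h<125)&(s>150)&(v>80); blue[:,:220]=0; blue[:,370:]=0
    blue[:190]=0;blue[300:]=0
    cnt=max(cv2.findContours(cv2.morphologyEx(blue.astype(np.uint8),cv2.MORPH_CLOSE,np.ones((25,25))),cv2.RETR_EXTERNAL,cv2.CHAIN_APPROX_NONE)[0],key=cv2.contourArea)
    P=toplane("top",cnt[:,0],0.02)[:,:2]
    r=cv2.minAreaRect((P*1000).astype(np.float32)); print("jig rect mm",r)
    red=((h<8)|(h>172))&(s>130)&(v>100); red[:,:240]=0; red[:,360:]=0;red[:200]=0;red[300:]=0
    pins=[]
    for m,st,c in comps(red,6):
        cc=cv2.findContours(m.astype(np.uint8),cv2.RETR_EXTERNAL,cv2.CHAIN_APPROX_NONE)[0][0]
        (e,rad)=cv2.minEnclosingCircle(cc); w=toplane("top",[e],.021)[0]; print("pin",e,rad,w); pins.append(w)
    pins.sort(key=lambda p:-p[1]); L,R=pins[0],pins[-1]
    y=(L-R)[:2]; print("pin dist",np.linalg.norm(y)); y/=np.linalg.norm(y); x=np.array([y[1],-y[0]])
    o=(L+R)[:2]/2+0.010*x
    print("jig origin",o,"yaw",np.degrees(np.arctan2(x[1],x[0])),"rect->origin",np.array(r[0])/1000-0.016*x)
    return o,x,y
def bar(im):
    hsv=cv2.cvtColor(im,cv2.COLOR_BGR2HSV); h,s,v=cv2.split(hsv)
    blk=(v<60); blk[:,:260]=0;blk[:,345:]=0;blk[:190]=0;blk[275:]=0
    m,st,c=max(comps(blk),key=lambda t:t[1][4])
    P=toplane("top",np.argwhere(m)[:,::-1],0.048)[:,:2]
    r=cv2.minAreaRect((P*1000).astype(np.float32)); print("ridge",r,"mean",P.mean(0))
    return P.mean(0)
if __name__=="__main__":
    import sys
    im=cv2.imread(sys.argv[1]); jig(im)
    bar(im)
    hsv=cv2.cvtColor(im,cv2.COLOR_BGR2HSV); h,s,v=cv2.split(hsv)
    wh=(s<40)&(v>185); wh[:,:245]=0;wh[:,350:]=0;wh[:195]=0;wh[260:]=0
    for m,st,c in comps(wh,30):
        print("white",st,c)
    m=cv2.morphologyEx(wh.astype(np.uint8),cv2.MORPH_CLOSE,np.ones((9,9))); c=max(cv2.findContours(m,cv2.RETR_EXTERNAL,cv2.CHAIN_APPROX_NONE)[0],key=cv2.contourArea)
    r=cv2.minAreaRect((toplane("top",c[:,0],0.026)[:,:2]*1000).astype(np.float32)); print("bar rect",r)
    gr=(h>45)&(h<80)&(s>120)&(v>110)
    for m,st,c in comps(gr,30):
        P=toplane("top",np.argwhere(m)[:,::-1],0.114)[:,:2]; print("green top",c,cv2.minAreaRect((P*1000).astype(np.float32)),P.mean(0))
    gr=(s<40)&(v>205); gr[:,:400]=0;gr[:,440:]=0;gr[:270]=0;gr[330:]=0
    for m,st,c in comps(gr,30):
        P=toplane("top",np.argwhere(m)[:,::-1],0.114)[:,:2]; print("white top",c,cv2.minAreaRect((P*1000).astype(np.float32)),P.mean(0))
E
python3 meas.py pics/top0.png
```

```text
jig rect mm ((553.9497680664062, -138.22000122070312), (186.60775756835938, 187.87867736816406), 87.18126678466797)
pin (334.5, 253.0) 3.0414812564849854 [ 0.52380731 -0.21552365  0.021     ]
pin (263.5, 252.5) 2.549609661102295 [ 0.52929786 -0.0559625   0.021     ]
pin dist 0.15965559168068166
jig origin [ 0.53654667 -0.13608697] yaw -1.9707903485685527 rect->origin [ 0.53795923 -0.13766976]
ridge ((573.10302734375, -131.05763244628906), (75.14803314208984, 11.580981254577637), 85.58549499511719) mean [ 0.57283283 -0.13190837]
white [245 195  13  23 108] [251.01851852 206.71296296]
white [283 195  67  17 202] [324.47029703 198.09405941]
white [344 214   6  22  77] [346.7012987 225.1038961]
white [ 245  218   96   26 1027] [291.90749757 231.81499513]
white [245 245  11  15  74] [249.13513514 253.74324324]
white [344 247   6  10  36] [346.58333333 251.52777778]
bar rect ((584.8064575195312, -132.69039916992188), (234.744384765625, 144.70436096191406), 88.42571258544922)
green top [398.63905325 298.06508876] ((425.215576171875, -339.54681396484375), (11.792364120483398, 59.673370361328125), 81.86790466308594) [ 0.42428686 -0.33951043]
white top [420.70658683 300.60479042] ((418.0654296875, -384.51922607421875), (11.39052677154541, 60.155548095703125), 81.70940399169922) [ 0.41786695 -0.38441805]
```

```bash
python3 - <<'E'
from h import *
D=lambda yaw:[180,0,yaw]
robot.move_pose([0.42,-0.132,0.30],D(85.6))
robot.line_to([0.5728,-0.1319,0.19],vel=0.25)
robot.line_to([0.5728,-0.1319,0.102],vel=0.12)
robot.set_gripper(0.0)
o=robot.observe(); print(o["gripper_width"],o["ft_force"],o["time"])
yaw=-2.7; x=np.array([np.cos(np.radians(yaw)),np.sin(np.radians(yaw))]); org=np.array([.5375,-.1368])
p=org+.087*x
r=robot.line_to([*p,0.1025],vel=0.08,rotation=D(90+yaw))
o=robot.observe(); print(p,o["tool_pos"],o["ft_force"],o["time"])
cv2.imwrite("pics/scene1.png",robot.grab_frame("scene"))
E
```

```text
0.012424349503736543 [0.44431025 0.61991813 2.76075257] 4.275
[ 0.62440342 -0.14089826] [ 0.6245562  -0.14101362  0.10246547] [ 1.65861979 -0.03182781  0.65078557] 5.0833
```

View pics/scene1.png

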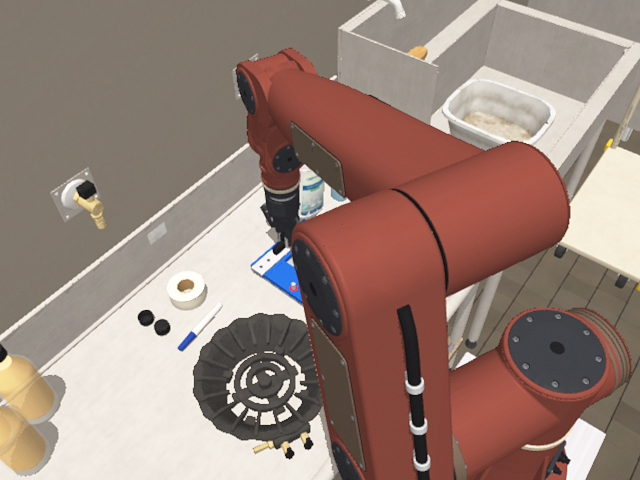

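```bash
python3 - <<'E'
from h import *
robot.set_gripper(0.05)
p=robot.observe()["tool_pos"]
robot.line_to([p[0],p[1],0.19],vel=0.25)
robot.line_to([0.42,-0.14,0.30],vel=0.3)
q=robot.observe()["q"]; print(q)
q2=q.copy(); q2[0]=-125; q2[5]=0
robot.goto_joints(q2)
cv2.imwrite("pics/scene2.png",robot.grab_frame("scene"))
cv2.imwrite("pics/top2.png",robot.grab_frame("top"))
print(robot.observe()["time"], proj("scene",[[.42,-.34,.1]]))
E
python3 meas.py pics/top2.png
```

```text
[-3.54395777e+01 -2.17965904e+01 -2.04041693e+01  9.14622446e+01
  1.13751794e-02  5.72788023e+01]
9.3417 [[407.2191611  210.97737208]]
jig rect mm ((553.5731201171875, -138.3079833984375), (186.35292053222656, 188.69432067871094), 87.23843383789062)
pin (334.0, 253.0) 3.0000998973846436 [ 0.5238381  -0.21439822  0.021     ]
pin (263.5, 252.5) 2.549609661102295 [ 0.52929786 -0.0559625   0.021     ]
pin dist 0.1585297704278795
jig origin [ 0.53656205 -0.13552476] yaw -1.9736557941380446 rect->origin [ 0.53758261 -0.13775694]
ridge ((620.8240966796875, -139.94992065429688), (72.87342071533203, 11.128265380859375), 88.48091125488281) mean [ 0.62123556 -0.14132908]
white [255 202  89  17 838] [297.93198091 210.29355609]
bar rect ((632.4440307617188, -138.64642333984375), (198.7628631591797, 52.257328033447266), 87.3656005859375)
green top [398.64071856 298.14371257] ((424.4136657714844, -339.64447021484375), (11.795646667480469, 58.104366302490234), 81.92202758789062) [ 0.42412733 -0.33950721]
white top [420.60625 300.80625] ((417.9817810058594, -384.21282958984375), (10.994560241699219, 59.954322814941406), 81.35835266113281) [ 0.41746463 -0.38419469]
```

View pics/scene2.png

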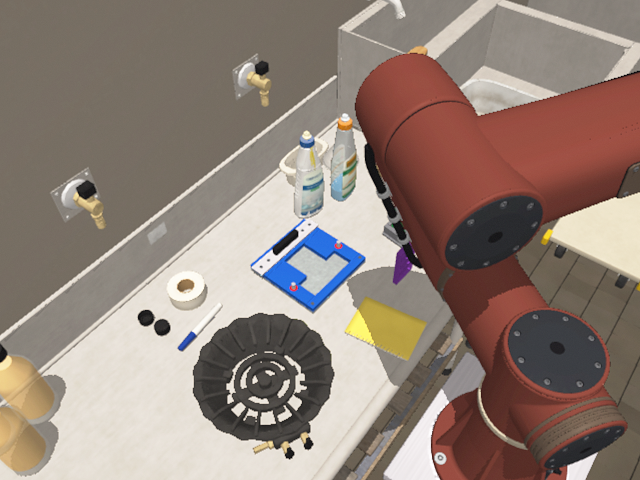

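View pics/top2.png

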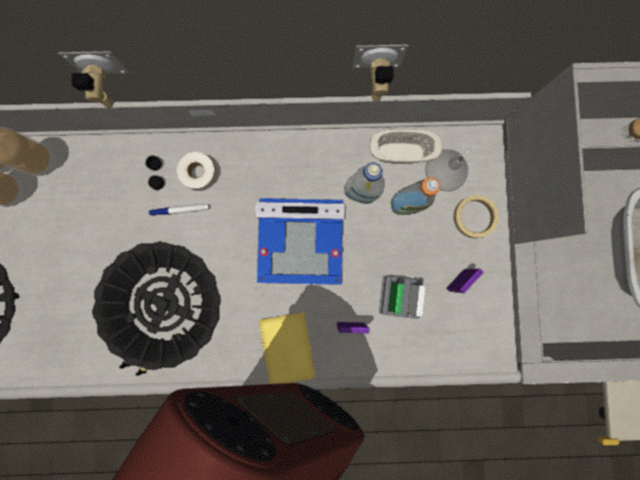

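```bash
python3 - <<'E'
from h import *
q=robot.observe()["q"]; q[0]=45
robot.goto_joints(q)
a=robot.grab_frame("scene");cv2.imwrite("pics/scene3.png",a)
print(robot.observe()["time"])
cv2.imwrite("pics/rack3.png",cv2.resize(a[160:270,340:470],None,fx=5,fy=5,interpolation=cv2.INTER_CUBIC))
E
```

```text
12.8833
```

View pics/rack3.png

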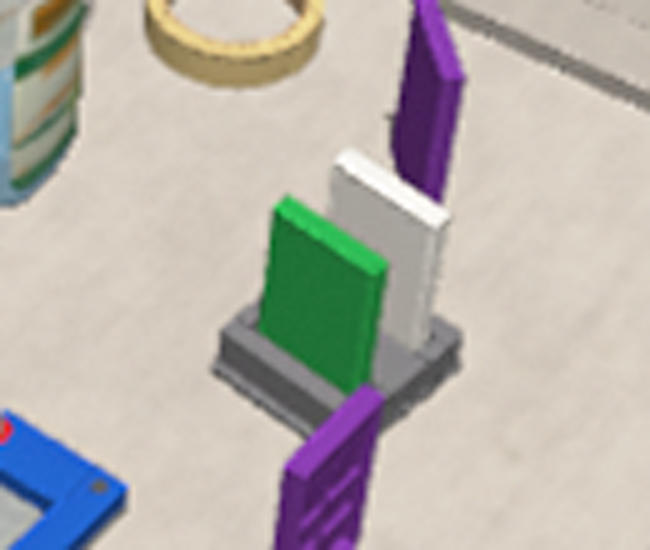

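```bash
cat > plan.py <<'E'
from h import *
from scipy.spatial.transform import Rotation as Ro
lx=np.array([np.cos(np.radians(81.8)),np.sin(np.radians(81.8)),0]); lz=np.array([0,0,1.]); ly=np.cross(lz,lx)
RL=np.c_[lx,ly,lz]                       # lid in rack
lidc=np.array([.4242,-.3395,.060])
yaw=np.radians(-2.75); jx=np.array([np.cos(yaw),np.sin(yaw),0]); jy=np.array([-np.sin(yaw),np.cos(yaw),0]); up=np.array([0,0,1.])
RP=np.c_[up,jy,-jx]
org=np.array([.5373,-.1370,0])
def tool_local(phi,s,zl,reach):
    th=np.radians(90-phi); tz=np.array([-np.sin(th),0,-np.cos(th)]); ty=np.array([0,s,0]); tx=np.cross(ty,tz)
    Rt=np.c_[tx,ty,tz]; p=np.array([0,0,zl])-reach*tz
    return p,Rt
def pose(RLw,c,pl,Rt):
    return c+RLw@pl, Ro.from_matrix(RLw@Rt).as_euler("xyz",degrees=True)
E
python3 - <<'E'
from plan import *
print("tip_reach",robot.tip_reach)
a=cv2.imread("pics/scene3.png");b=cv2.imread("pics/top2.png")
for n,im in(("scene",a),("top",b)):
    h,s,v=cv2.split(cv2.cvtColor(im,cv2.COLOR_BGR2HSV)); m=(h>130)&(h<155)&(s>90)
    for mm,st,c in comps(m,20):
        c=max(cv2.findContours(mm.astype(np.uint8),0,1)[0],key=cv2.contourArea)
        r=cv2.boxPoints(cv2.minAreaRect(c)); print(n,st,np.round(r,0).tolist(), np.round(toplane(n,r,0.108),3)[:,:2].tolist(),np.round(toplane(n,r,0.0),3)[:,:2].tolist())
for phi in (10,15,20,25,30,35):
  for s in(1,-1):
    pl,Rt=tool_local(phi,s,.033,.061)
    P,O=pose(RL,lidc,pl,Rt); q=robot.ik(P,O)
    P2,O2=pose(RP,org+[0,0,.016],pl,Rt); q2=robot.ik(P2,O2)
    print(phi,s,P.round(3),O.round(0),None if q is None else np.round(q),P2.round(3),None if q2 is None else np.round(q2))
E
```

```text
tip_reach 0.0726
scene [418 159  15  41 376] [[417.0, 198.0], [423.0, 159.0], [434.0, 160.0], [428.0, 199.0]] [[0.422, -0.383], [0.481, -0.51], [0.454, -0.521], [0.397, -0.394]] [[0.468, -0.483], [0.533, -0.623], [0.504, -0.635], [0.441, -0.495]]
scene [393 237  24  47 596] [[391.0, 282.0], [401.0, 234.0], [417.0, 238.0], [407.0, 285.0]] [[0.336, -0.14], [0.391, -0.263], [0.357, -0.277], [0.305, -0.153]] [[0.373, -0.212], [0.433, -0.35], [0.396, -0.364], [0.338, -0.227]]
top [447 269  36  24 453] [[447.0, 288.0], [472.0, 261.0], [483.0, 272.0], [458.0, 298.0]] [[0.442, -0.441], [0.495, -0.495], [0.473, -0.517], [0.42, -0.463]] [[0.438, -0.471], [0.497, -0.531], [0.472, -0.556], [0.413, -0.495]]
top [337 322  32  12 285] [[337.0, 332.0], [337.0, 322.0], [368.0, 323.0], [368.0, 333.0]] [[0.359, -0.211], [0.379, -0.213], [0.375, -0.276], [0.354, -0.275]] [[0.346, -0.216], [0.368, -0.218], [0.363, -0.289], [0.34, -0.287]]
10 1 [ 0.433 -0.28   0.104] [-180.  -80.  -98.] [ -23.   -6.  -58.  -17.  -72. -146.] [ 0.494 -0.135  0.076] [-32. -15. -39.  57.   5. -29.]
10 -1 [ 0.433 -0.28   0.104
[... 673 characters left out ...]
-0.285  0.119] [-180.  -65.  -98.] [ -26.  -17.  -53.   21.  -60. -127.] [ 0.479 -0.134  0.071] [-38. -36. -57.  47.  14. -32.]
25 -1 [ 0.432 -0.285  0.119] [180.  65.  82.] [-26. -17. -53.  21. -60.  53.] [ 0.479 -0.134  0.071] [-38. -36. -57.  47.  14. 148.]
30 1 [ 0.432 -0.287  0.124] [-180.  -60.  -98.] [ -27.  -18.  -51.   28.  -55. -124.] [ 0.474 -0.134  0.069] None
30 -1 [ 0.432 -0.287  0.124] [180.  60.  82.] [-27. -18. -51.  28. -55.  56.] [ 0.474 -0.134  0.069] None
35 1 [ 0.431 -0.29   0.128] [-180.  -55.  -98.] [ -29.  -20.  -49.   34.  -50. -123.] [ 0.469 -0.134  0.066] None
35 -1 [ 0.431 -0.29   0.128] [180.  55.  82.] [-29. -20. -49.  34. -50.  57.] [ 0.469 -0.134  0.066] None
```

```bash
python3 - <<'E'
from plan import *
b=cv2.imread("pics/top2.png"); a=cv2.imread("pics/scene3.png")
t=cv2.resize(b[300:345,325:385],None,fx=6,fy=6,interpolation=cv2.INTER_CUBIC)
s=cv2.resize(a[225:300,380:430],None,fx=6,fy=6,interpolation=cv2.INTER_CUBIC)
o=np.zeros((450,360+300,3),np.uint8); o[:270,:360]=t; o[:450,360:]=s
cv2.imwrite("pics/pur.png",o)
E
```

```text
(no output)
```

View pics/pur.png

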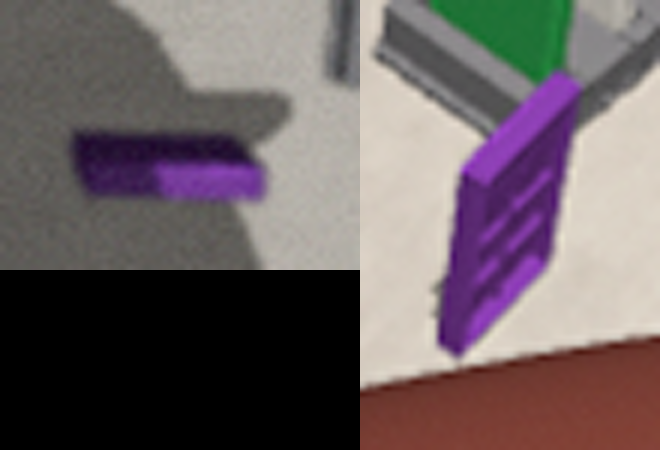

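```bash
cat >> plan.py <<'E'
phi,s,zl,reach=22,1,.040,.061
pl,Rt=tool_local(phi,s,zl,reach)
E
python3 - <<'E'
from plan import *
P,O=pose(RL,lidc,pl,Rt); P2,O2=pose(RP,org+[0,0,.016],pl,Rt)
print(P,O,P2,O2,robot.ik(P2,O2),robot.ik(P2+[0,0,.1],O2),robot.ik(P+[0,0,.13],O))
robot.move_pose(P+[0,0,.13],O)
cv2.imwrite("pics/pre_t.png",robot.grab_frame("top"));cv2.imwrite("pics/pre_s.png",robot.grab_frame("scene"))
o=robot.observe();print(o["time"],o["tool_pos"],o["q"].round(0),o["gripper_width"])
E
```

```text
[ 0.43226684 -0.28352002  0.122851  ] [-180.   -68.   -98.2] [ 0.47452138 -0.13398453  0.07255822] [180.    22.   177.25] [-36.95119209 -33.10215366 -54.73823825  49.88647703  12.15555767
 -32.21673928] [-36.95119209 -37.70602004 -47.10234925  62.12623241  12.15555767
 -32.21673928] [ -24.88546348  -29.33172448  -48.5066694    35.42590237  -62.64108127
 -128.66471141]
15.65 [ 0.43255247 -0.28320968  0.25299249] [ -25.  -29.  -48.   35.  -63. -129.] 0.04997725975137283
```

View pics/pre_t.png

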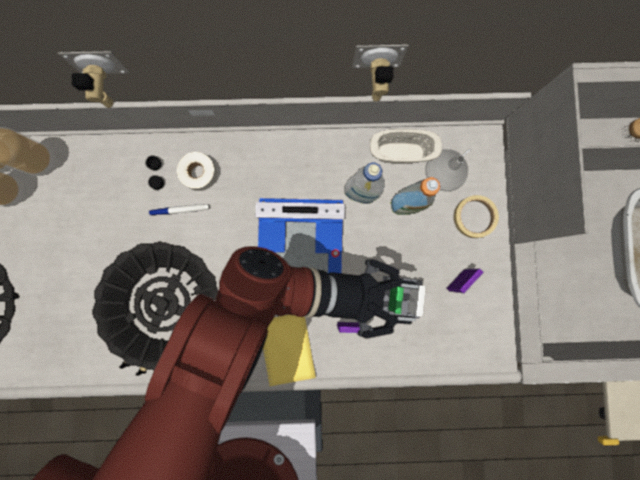

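View pics/pre_s.png

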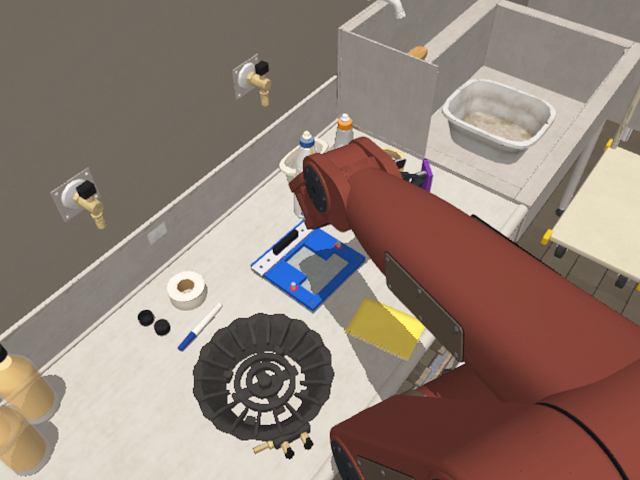

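```bash
python3 - <<'E'
from plan import *
P,O=pose(RL,lidc,pl,Rt)
robot.set_gripper(0.08)
g=robot.line_to(P,vel=0.12,guard=8)
o=robot.observe();print(g,o["time"],o["tool_pos"],P,o["ft_force"])
a=robot.grab_frame("top")
cv2.imwrite("pics/desc.png",cv2.resize(a[240:350,320:450],None,fx=5,fy=5,interpolation=cv2.INTER_CUBIC))
E
```

```text
True 17.0917 [ 0.43104871 -0.28316451  0.12273236] [ 0.43226684 -0.28352002  0.122851  ] [ 0.09086157 -1.65311783  0.11980815]
```

View pics/desc.png

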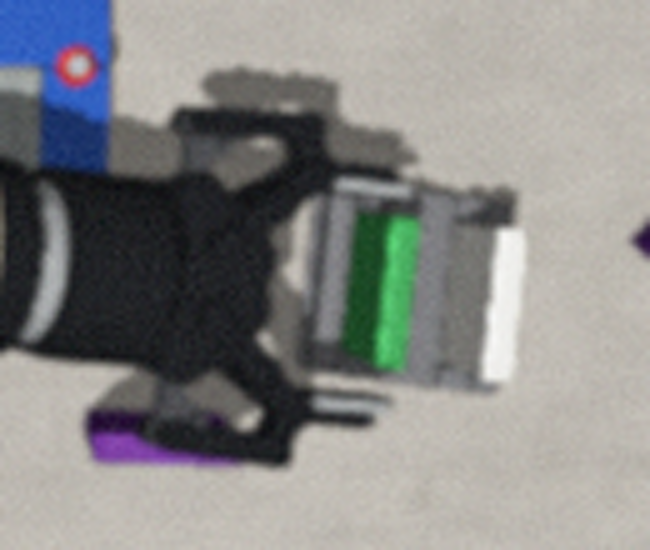

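```bash
python3 - <<'E'
from plan import *
P,O=pose(RL,lidc,pl,Rt)
robot.line_to(P,vel=0.05)
robot.set_gripper(0.0)
o=robot.observe();print(o["time"],o["gripper_width"],o["ft_force"])
p=o["tool_pos"]
a=robot.grab_frame("top")
robot.line_to(p+[0,0,.13],vel=0.15)
o=robot.observe();print(o["time"],o["gripper_width"],o["ft_force"])
b=robot.grab_frame("top")
cv2.imwrite("pics/grip.png",np.hstack([cv2.resize(i[250:340,330:440],None,fx=3.6,fy=3.6,interpolation=cv2.INTER_CUBIC) for i in(a,b)]))
E
```

```text
17.7 0.06050612485404741 [0.6269807  0.65633891 0.65199346]
18.7667 0.06027590940924408 [ 0.0787064   0.02770503 -0.61925298]
```

View pics/grip.png

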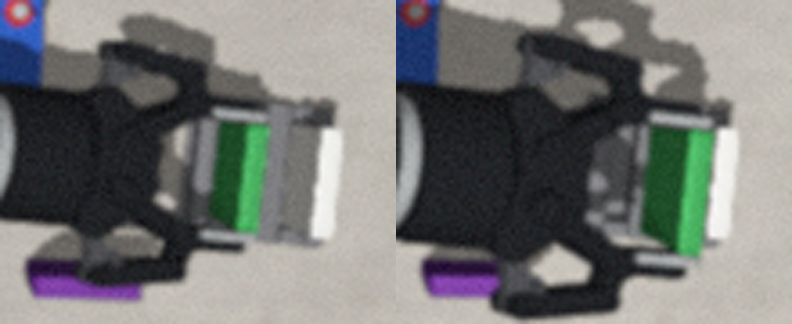

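```bash
python3 - <<'E'
from plan import *
from scipy.spatial.transform import Slerp
print("bottle foot",toplane("scene",[[310,216]],0))
b=robot.grab_frame("top")
h,s,v=cv2.split(cv2.cvtColor(b,cv2.COLOR_BGR2HSV)); m=(h>45)&(h<80)&(s>120)&(v>110)
p=robot.observe()["tool_pos"]; dz=p[2]-(RL@pl+lidc)[2]
for mm,st,c in comps(m,30):
    Q=toplane("top",np.argwhere(mm)[:,::-1],0.114+dz)[:,:2]; print("lid top",Q.mean(0),cv2.minAreaRect((Q*1000).astype(np.float32)),"exp",lidc[:2]+(p-(RL@pl+lidc))[:2])
P2,O2=pose(RP,org+[0,0,.016],pl,Rt)
R0=Ro.from_matrix(RL@Rt);R1=Ro.from_matrix(RP@Rt)
Rm=Slerp([0,1],Ro.concatenate([R0,R1]))(.5)
Om=Rm.as_euler("xyz",degrees=True); Lm=Rm.as_matrix()@Rt.T
for Pm in ([.40,-.2,.26],[.42,-.18,.27],[.44,-.18,.28],[.46,-.18,.28],[.42,-.2,.3]):
    q=robot.ik(Pm,Om); print(Pm,q,"lid ends",[(np.array(Pm)-Lm@pl+Lm@np.array([0,0,e])).round(3) for e in(-.054,.054)])
E
```

```text
bottle foot [[ 0.64966852 -0.26501776  0.        ]]
lid top [ 0.42218361 -0.34059768] ((422.1120910644531, -340.5382080078125), (11.719805717468262, 59.828704833984375), 81.09623718261719) exp [ 0.42384339 -0.33929444]
[0.4, -0.2, 0.26] [-29.33446993 -27.36665899 -31.74672234  77.34457537 -27.91144547
 -67.18707229] lid ends [array([ 0.457, -0.202,  0.144]), array([ 0.383, -0.233,  0.216])]
[0.42, -0.18, 0.27] [-25.70291499 -23.35098171 -27.68160273  79.32150273 -28.37383572
 -63.10192458] lid ends [array([ 0.477, -0.182,  0.154]), array([ 0.403, -0.213,  0.226])]
[0.44, -0.18, 0.28] [-24.60673572 -19.33268738 -23.50269522  80.07231221 -28.48942684
 -61.86234027] lid ends [array([ 0.497, -0.182,  0.164]), array([ 0.423, -0.213,  0.236])]
[0.46, -0.18, 0.28] [-23.60014626 -15.44514691 -20.31099118  79.92137297 -28.58564943
 -60.72178375] lid ends [array([ 0.517, -0.182,  0.164]), array([ 0.443, -0.213,  0.236])]
[0.42, -0.2, 0.3] [-28.04779773 -23.03880609 -24.36874799  81.07232004 -28.08911494
 -65.74377242] lid ends [array([ 0.477, -0.202,  0.184]), array([ 0.403, -0.233,  0.256])]
```

```bash
python3 - <<'E'
from plan import *
from scipy.spatial.transform import Slerp
P2,O2=pose(RP,org+[0,0,.016],pl,Rt)
Om=Slerp([0,1],Ro.from_matrix([RL@Rt,RP@Rt]))(.5).as_euler("xyz",degrees=True)
robot.move_pose([.42,-.18,.29],Om)
robot.move_pose(P2+[0,0,.06],O2)
o=robot.observe();print(o["time"],o["tool_pos"],o["gripper_width"])
for n in("top","scene"): cv2.imwrite(f"pics/ov_{n}.png",robot.grab_frame(n))
b=cv2.imread("pics/ov_top.png")
cv2.imwrite("pics/ovz.png",cv2.resize(b[180:300,230:370],None,fx=5,fy=5,interpolation=cv2.INTER_CUBIC))
E
```

```text
20.7167 [ 0.47440098 -0.13446442  0.132937  ] 0.06028691636102756
```

View pics/ovz.png

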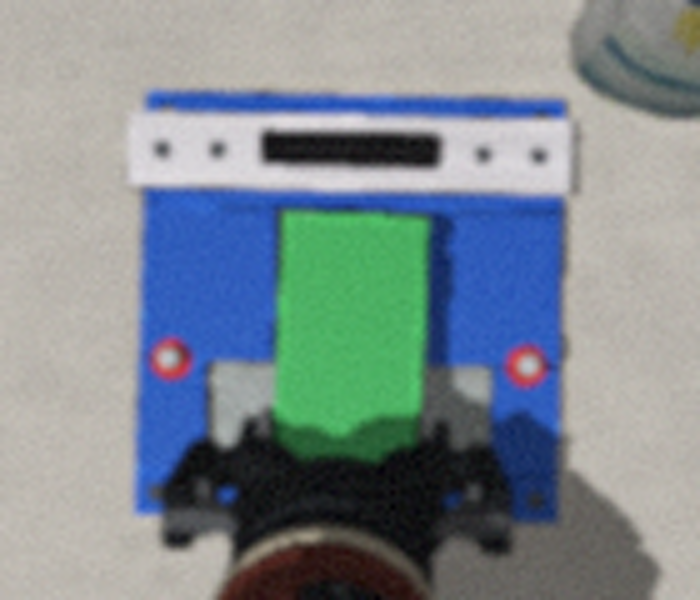

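View pics/ov_scene.png

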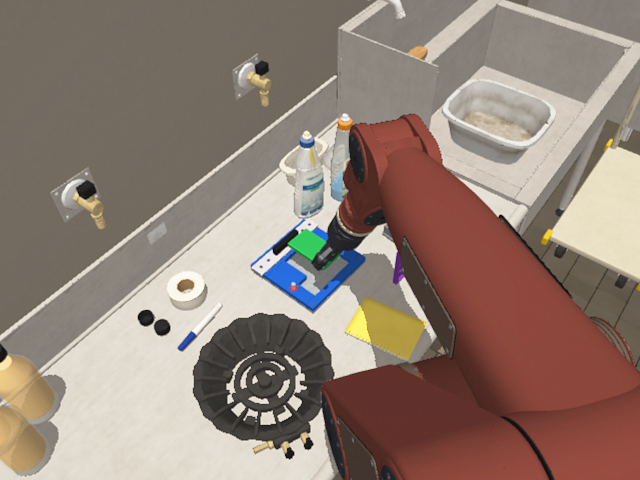

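```bash
cat > gl.py <<'E'
from plan import *
def J(P): d=np.atleast_2d(P)[:,:2]-org[:2]; return np.c_[d@jx[:2],d@jy[:2]]*1000
def lid(b,z,xlo=0,xhi=50):
    g=b.astype(int); m=((g[:,:,1]-np.maximum(g[:,:,0],g[:,:,2]))>45).astype(np.uint8); m[:,:220]=0;m[:,370:]=0
    # per row left/right edges
    out=[]
    K=[]
    for v in range(480):
        u=np.flatnonzero(m[v])
        if len(u)>15: K.append((v,u[0]-.5,u[-1]+.5))
    K=np.array(K); L=J(toplane("top",K[:,[1,0]],z)); R=J(toplane("top",K[:,[2,0]],z))
    s=(L[:,0]>xlo)&(L[:,0]<xhi); pl_=np.polyfit(L[s,0],L[s,1],1); pr=np.polyfit(R[s,0],R[s,1],1)
    print("L edge y at x0/slope deg",pl_[1],np.degrees(pl_[0]),"R",pr[1],np.degrees(pr[0]),"width",pl_[1]-pr[1],"ctr@x25",np.polyval(pl_,25)/2+np.polyval(pr,25)/2)
    print("far edge x",J(toplane("top",[[K[:,1:].mean(),K[0,0]-.5]],z)))
E
python3 - <<'E'
from gl import *
lid(cv2.imread("pics/ov_top.png"),.082)
# pocket / pins in top2
b=cv2.imread("pics/top2.png")
h,s,v=cv2.split(cv2.cvtColor(b,cv2.COLOR_BGR2HSV))
for mm,st,c in comps(((h<8)|(h>172))&(s>90)&(v>90),6):
    if 240<c[0]<360 and 240<c[1]<265:
        pts=np.argwhere(mm)[:,::-1]; e=(pts.max(0)+pts.min(0))/2; print("pin",e,J(toplane("top",[e],.0205)),J(toplane("top",[c],.0205)))
g=(s<60)&(v>90)&(v<190)
g[:222]=0;g[272:]=0;g[:,:272]=0;g[:,:1]=0;g[:,330:]=0
for r in range(224,274,3):
    u=np.flatnonzero(g[r])
    if len(u): print(r,J(toplane("top",[[u[0]-.5,r],[u[-1]+.5,r]],.02)).round(1).tolist(),J(toplane("top",[[u[0]-.5,r],[u[-1]+.5,r]],.006)).round(1)[:,1].tolist())
E
```

```text
L edge y at x0/slope deg 28.086403300694307 0.1991972259421945 R -34.09934408172212 2.3379685438651805 width 62.18574738241643 ctr@x25 -2.4529466861134672
far edge x [[51.05276209 -0.96450824]]
pin [263.5 251.5] [[-9.61032841 80.67956256]] [[-10.29881892  79.95702025]]
pin [335. 253.] [[ -9.66418973 -80.2281743 ]] [[ -9.81699689 -78.57066263]]
224 [[53.6, 32.9], [55.1, -35.0]] [33.7, -35.0]
227 [[46.8, 32.7], [48.2, -32.8]] [33.6, -32.8]
230 [[40.0, 32.5], [41.4, -33.0]] [33.4, -33.0]
233 [[33.2, 32.3], [34.6, -33.1]] [33.2, -33.1]
236 [[26.4, 32.2], [27.8, -33.3]] [33.0, -33.3]
239 [[19.6, 32.0], [21.0, -33.4]] [32.8, -33.4]
242 [[12.9, 31.8], [14.2, -33.6]] [32.7, -33.6]
245 [[6.0, 33.9], [7.4, -33.7]] [34.8, -33.7]
248 [[-0.7, 33.7], [0.7, -33.8]] [34.6, -33.8]
251 [[-7.5, 33.5], [-6.1, -34.0]] [34.4, -34.0]
254 [[-14.8, 62.6], [-12.2, -63.4]] [63.9, -63.8]
257 [[-21.6, 62.4], [-19.0, -63.5]] [63.7, -63.9]
260 [[-28.3, 62.2], [-25.7, -63.6]] [63.5, -64.0]
263 [[-35.1, 62.0], [-32.5, -63.8]] [63.3, -64.2]
266 [[-41.8, 61.8], [-39.2, -63.9]] [63.1, -64.3]
269 [[-48.5, 61.7], [-45.9, -64.0]] [62.9, -64.4]
```

```bash
cat > place.py <<'E'
from gl import *
dyaw=np.radians(-1.1); Rz=Ro.from_euler("z",dyaw).as_matrix()
c=org+.0025*jx+.0026*jy
def PP(z): return pose(Rz@RP,c+[0,0,z],pl,Rt)
E
python3 - <<'E'
from place import *
P,O=PP(.040); robot.line_to(P,vel=0.1,rotation=O)
b=robot.grab_frame("top"); lid(b,.046)
P,O=PP(.0155); g=robot.line_to(P,vel=0.04,guard=6,rotation=O)
o=robot.observe();print(g,o["time"],o["tool_pos"],P,o["ft_force"],o["torque"])
b=robot.grab_frame("top"); lid(b,.0215); cv2.imwrite("pics/pl.png",b)
cv2.imwrite("pics/plz.png",cv2.resize(b[180:300,230:370],None,fx=5,fy=5,interpolation=cv2.INTER_CUBIC))
b=robot.grab_frame("scene")
cv2.imwrite("pics/plsz.png",cv2.resize(b[200:320,240:380],None,fx=5,fy=5,interpolation=cv2.INTER_CUBIC))
E
```

```text
L edge y at x0/slope deg 30.568278971416518 -0.22569878366399984 R -29.981053504475895 -2.010318028698575 width 60.54933247589241 ctr@x25 -0.19421046035062872
far edge x [[52.6762309   1.90818145]]
True 22.0083 [ 0.47683443 -0.13005185  0.07141964] [ 0.4772127  -0.13030283  0.07205822] [-3.08698093  0.97978263  7.02946078] [0.24807472 0.60085607 0.04651587]
L edge y at x0/slope deg 31.50499741821234 -1.566452895639424 R -29.556307826580543 -1.8857582377408366 width 61.061305244792884 ctr@x25 0.22118916142226475
far edge x [[53.00208633  2.27264055]]
```

View pics/plz.png

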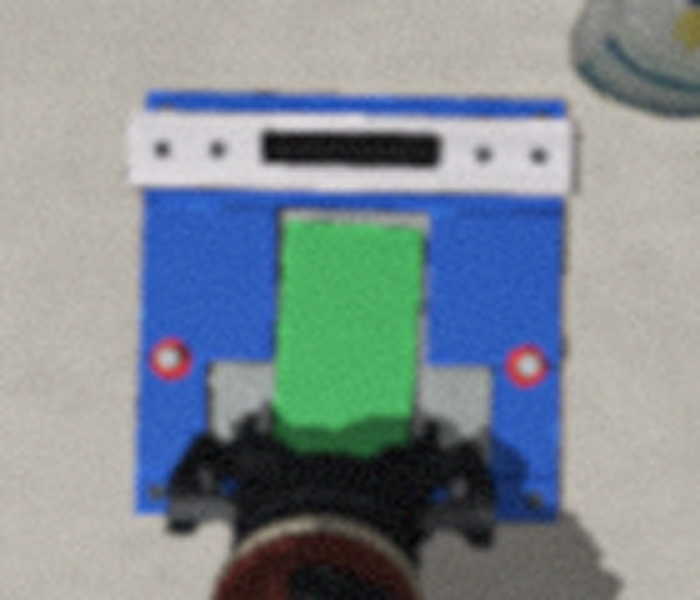

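View pics/plsz.png

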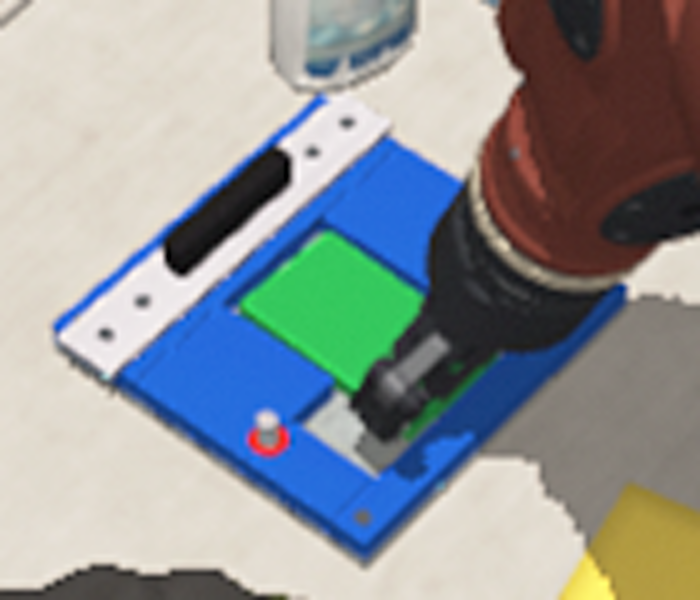

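```bash
python3 - <<'E'
from place import *
o=robot.observe(); p=o["tool_pos"]
P0,_=PP(.0155); zc=.0155+(p[2]-P0[2])
Rz=Ro.from_euler("z",np.radians(-1.1+1.5)).as_matrix()
P,O=pose(Rz@RP,c+[-0.001*0,0,zc+.0015],pl,Rt)
robot.line_to(P,vel=0.03,rotation=O)
b=robot.grab_frame("top"); lid(b,.0215)
robot.set_gripper(0.072)
o=robot.observe();print(o["time"],o["gripper_width"],o["ft_force"])
b=robot.grab_frame("top"); lid(b,.018)
# retreat along tool axis back/up
tz=(Rz@RP@Rt)[:,2]
p=o["tool_pos"]; robot.line_to(p-0.10*tz,vel=0.15)
robot.line_to(p-0.10*tz+[-.04,0,.12],vel=0.25)
b=robot.grab_frame("top"); lid(b,.018,-40,45); cv2.imwrite("pics/rel.png",b)
cv2.imwrite("pics/relz.png",cv2.resize(b[180:300,230:370],None,fx=5,fy=5,interpolation=cv2.INTER_CUBIC))
b=robot.grab_frame("scene");cv2.imwrite("pics/rels.png",b)
cv2.imwrite("pics/relsz.png",cv2.resize(b[200:320,240:380],None,fx=5,fy=5,interpolation=cv2.INTER_CUBIC))
print(robot.observe()["time"])
E
```

```text
L edge y at x0/slope deg 31.873237379330803 -0.30978947431651105 R -30.44381509646588 -0.6310291114553269 width 62.317052475796686 ctr@x25 0.5094563666115217
far edge x [[53.00987346  1.9057885 ]]
22.6917 0.07170249993760128 [-0.37261827 -0.65018444 -0.24299987]
L edge y at x0/slope deg 32.11737198503802 -0.37446716007811925 R -29.299547331374605 -2.1753195573588306 width 61.416919316412624 ctr@x25 0.852635158795545
far edge x [[53.35838916  2.66598784]]Traceback (most recent call last):
  File "<stdin>", line 14, in <module>
plant.IKError: the arm cannot follow that straight line within its joint ranges
```

```bash
python3 - <<'E'
from gl import *
p=robot.observe()["tool_pos"]
robot.line_to(p+[0,0,.09],vel=0.15)
robot.move_pose([0.42,-0.14,0.30],[180,0,87.25])
b=robot.grab_frame("top"); lid(b,.018,-20,45); cv2.imwrite("pics/rel.png",b)
cv2.imwrite("pics/relz.png",cv2.resize(b[180:300,230:370],None,fx=5,fy=5,interpolation=cv2.INTER_CUBIC))
b=robot.grab_frame("scene");cv2.imwrite("pics/rels.png",b)
cv2.imwrite("pics/relsz.png",cv2.resize(b[200:320,240:380],None,fx=5,fy=5,interpolation=cv2.INTER_CUBIC))
print(robot.observe()["time"])
E
```

```text
L edge y at x0/slope deg 31.773272969251543 1.0763334096278134 R -29.692991461053435 -1.7470594259558658 width 61.466264430304975 ctr@x25 0.8938110370526822
far edge x [[53.36158133  2.51560485]]
25.8417
```

View pics/relz.png

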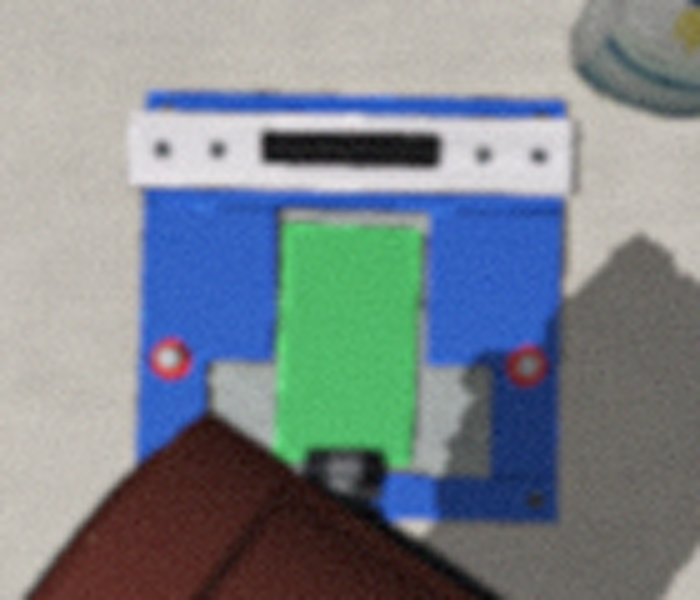

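View pics/relsz.png

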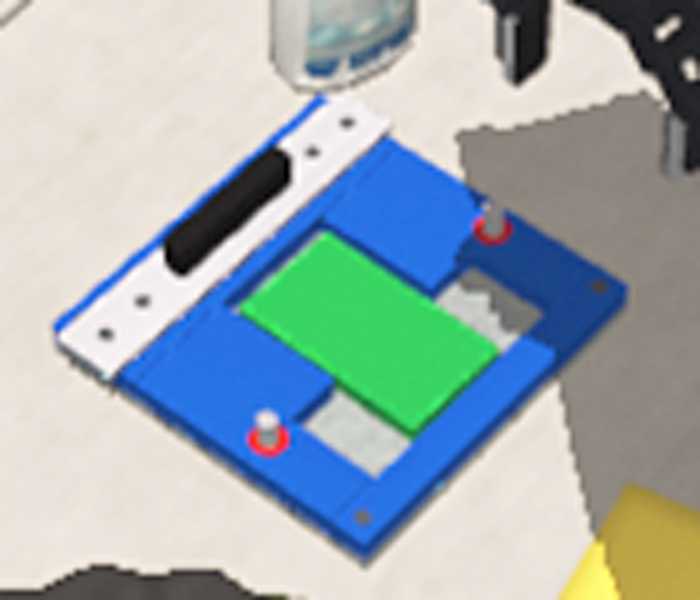

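```bash
python3 - <<'E'
from gl import *
b=cv2.imread("pics/rels.png").astype(int)
m=((b[:,:,1]-np.maximum(b[:,:,0],b[:,:,2]))>60).astype(np.uint8); m[:,:270]=0;m[:,360:]=0;m[:230]=0;m[300:]=0
c=max(cv2.findContours(m,0,1)[0],key=cv2.contourArea)
for z in(.018,.024):
    P=J(toplane("scene",c[:,0],z)).astype(np.float32); print(z,P.min(0),P.max(0),cv2.minAreaRect(P))
h,s,v=cv2.split(cv2.cvtColor(cv2.imread("pics/rels.png"),cv2.COLOR_BGR2HSV))
blue=((h>100)&(h<125)&(s>150)).astype(np.uint8);blue[:,:240]=0;blue[:,380:]=0;blue[:215]=0;blue[315:]=0
c=max(cv2.findContours(blue,0,1)[0],key=cv2.contourArea)
P=J(toplane("scene",c[:,0],.02)).astype(np.float32); print("jig",P.min(0),P.max(0),cv2.minAreaRect(P))
# pocket near wall top edge: sample grey floor cutout contour
g=((s<60)&(v>60)).astype(np.uint8);g[:,:295]=0;g[:,352:]=0;g[:250]=0;g[300:]=0
for mm,st,cc in comps(g,40): 
    k=max(cv2.findContours(mm.astype(np.uint8),0,1)[0],key=cv2.contourArea)
    P=J(toplane("scene",k[:,0],.02)); print("grey",st,P.min(0),P.max(0))
t=cv2.imread("pics/rel.png"); cv2.imwrite("pics/near.png",cv2.resize(t[250:285,275:325],None,fx=14,fy=14,interpolation=cv2.INTER_NEAREST))
E
```

```text
0.018 [-55.232006 -27.57551 ] [53.785362 37.6929  ] ((-0.5184707641601562, 4.460319519042969), (64.73709869384766, 108.96564483642578), 88.07296752929688)
0.024 [-58.08009  -23.879051] [50.33246  41.027256] ((-3.6701011657714844, 7.979045867919922), (64.37793731689453, 108.36111450195312), 88.07296752929688)
jig [-82.50836 -91.46151] [ 69.53432 102.29584] ((-6.3927764892578125, 5.4072265625), (193.6330108642578, 152.0831756591797), 89.8786849975586)
grey [327 254  21  16 173] [-57.61896886 -53.47584027] [-15.35172249 -26.18293942]
grey [326 275  26  25 349] [-127.0613688  -28.6484906] [-84.27890918  58.87946062]
grey [301 278  21  17 175] [-57.01732529  40.28602754] [-14.21255866  66.45301171]
```

View pics/near.png

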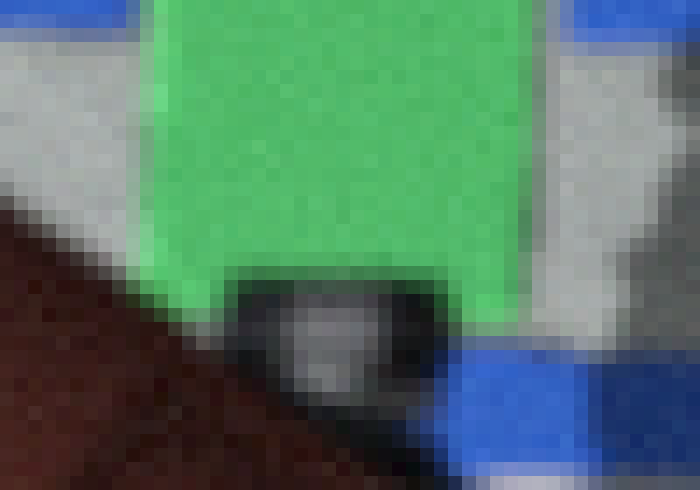

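```bash
python3 - <<'E'
from gl import *
robot.set_gripper(0.05)
b0=J([[0.6246,-.1410]]); print(b0)
robot.line_to([.6246,-.1410,.17],vel=.25)
robot.line_to([.6246,-.1410,.102],vel=.12)
robot.set_gripper(0.0)
o=robot.observe(); print(o["gripper_width"],o["ft_force"],o["time"])
t=org+.020*jx
robot.line_to([*t[:2],.1025],vel=.08)
o=robot.observe(); print(o["tool_pos"],o["ft_force"],o["time"])
t=org+.009*jx
g=robot.line_to([*t[:2],.1025],vel=.03,guard=7)
o=robot.observe(); print(g,J(o["tool_pos"]),o["ft_force"],o["torque"],o["time"])
E
```

```text
[[87.39137665  0.19309707]]
0.012479771546955787 [-1.02689223  0.12708517  5.68255139] 28.4333
[ 0.55718175 -0.13808762  0.10305144] [-2.21819805  0.8405618  10.17473515] 29.425
True [[18.83150642 -0.16587859]] [-0.74785888 -0.491308    4.21367056] [-0.01369057  0.37958523  0.00272529] 29.6333
```

```bash
python3 - <<'E'
from gl import *
robot.pause(.2); o=robot.observe(); print(J(o["tool_pos"]),o["tool_pos"][2],o["ft_force"])
t=org+.008*jx
g=robot.line_to([*t[:2],.1030],vel=.02,guard=9)
o=robot.observe(); print(g,J(o["tool_pos"]),o["ft_force"],o["torque"],o["time"])
b=robot.grab_frame("scene")
cv2.imwrite("pics/sl.png",cv2.resize(b[200:320,240:380],None,fx=5,fy=5,interpolation=cv2.INTER_CUBIC))
E
```

```text
[[18.86948134 -0.16010682]] 0.10308104775421514 [-3.99476226 -0.0840525   4.66952973]
True [[13.98646755 -0.15891427]] [2.54943105 1.16446324 1.40505896] [ 0.07312864 -0.51779685 -0.05945222] 30.2333
```

View pics/sl.png

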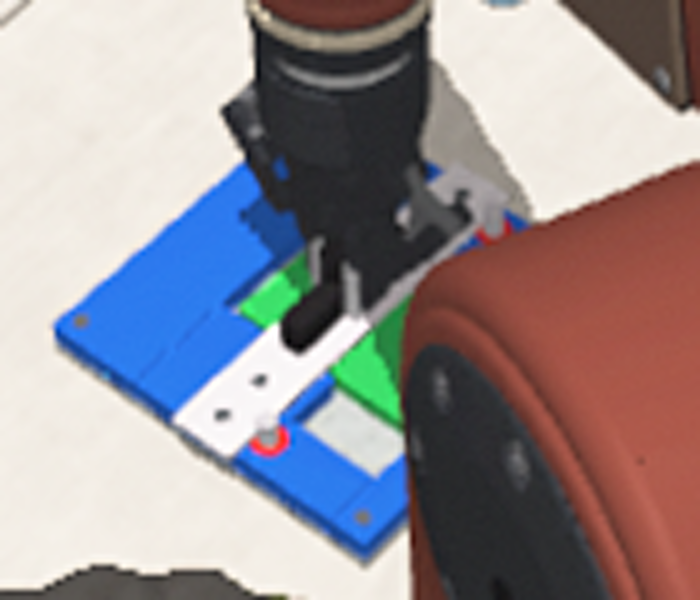

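```bash
python3 - <<'E'
from gl import *
o=robot.observe(); p=o["tool_pos"]
robot.set_gripper(0.03)
robot.line_to(p+[0,0,.002],vel=.03)
p=robot.observe()["tool_pos"]
robot.line_to(p-.005*jx,vel=.03)
robot.pause(.2)
g=robot.line_to(p-.022*jx,vel=.02,guard=10)
o=robot.observe(); print(g,J(o["tool_pos"]),o["gripper_width"],o["ft_force"],o["torque"],o["time"])
b=robot.grab_frame("scene")
cv2.imwrite("pics/sl2.png",cv2.resize(b[200:320,240:380],None,fx=5,fy=5,interpolation=cv2.INTER_CUBIC))
E
```

```text
True [[ 5.12222462 -0.23806185]] 0.030147831096693205 [ 4.04616165 -0.47464287 -0.40215342] [ 0.05869676 -0.84358217 -0.01172806] 31.8083
```

View pics/sl2.png

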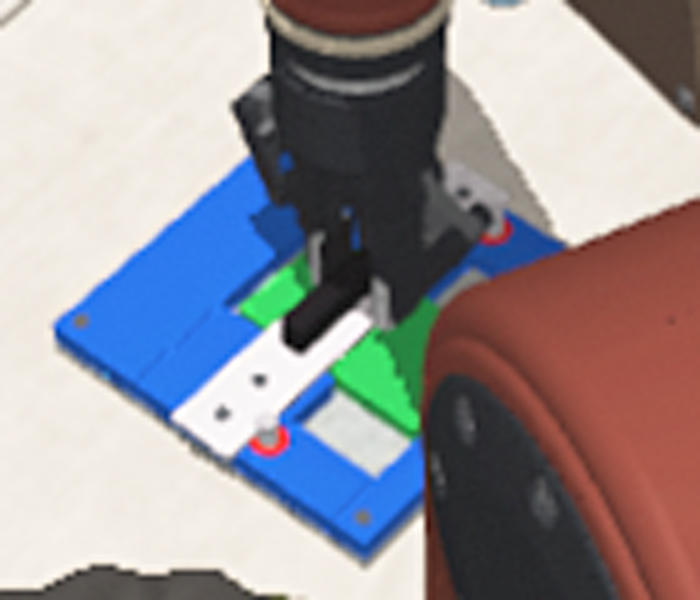

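```bash
python3 - <<'E'
from gl import *
p=robot.observe()["tool_pos"]
g=robot.line_to(p-.004*jx,vel=.01,guard=14)
o=robot.observe(); print(g,J(o["tool_pos"]),o["ft_force"],o["torque"],o["time"])
p=o["tool_pos"]
robot.line_to(p+.008*jx,vel=.05)
p=robot.observe()["tool_pos"]
robot.line_to(p+[0,0,.09],vel=.2)
p=robot.observe()["tool_pos"]
robot.line_to([.42,-.14,.30],vel=.3)
q=robot.observe()["q"]; q[0]=-110; robot.goto_joints(q)
b=robot.grab_frame("top"); cv2.imwrite("pics/end.png",b)
cv2.imwrite("pics/endz.png",cv2.resize(b[190:290,240:360],None,fx=6,fy=6,interpolation=cv2.INTER_CUBIC))
s=robot.grab_frame("scene");cv2.imwrite("pics/ends.png",s)
cv2.imwrite("pics/endsz.png",cv2.resize(s[200:320,240:380],None,fx=5,fy=5,interpolation=cv2.INTER_CUBIC))
print(robot.observe()["time"])
lid(b,.018,-50,-15)
h,sa,v=cv2.split(cv2.cvtColor(b,cv2.COLOR_BGR2HSV)); m=v<60; m[:,:265]=0;m[:,335:]=0;m[:215]=0;m[:]=m;m[265:]=0
mm,st,c=max(comps(m),key=lambda t:t[1][4]); P=J(toplane("top",np.argwhere(mm)[:,::-1],.048)).astype(np.float32); print("ridge",P.mean(0),cv2.minAreaRect(P))
E
```

```text
False [[ 3.4621086  -0.37669878]] [11.65748853  2.38541655  4.25542183] [ 0.47555192 -2.29547748  0.06028546] 32.3583
36.05
L edge y at x0/slope deg 29.595194057634185 -4.2543051146155655 R -31.345794313032748 -3.8986577196425345 width 60.94098837066693 ctr@x25 -2.6540006933309392
far edge x [[51.08506427  2.44968307]]
ridge [12.395022   0.7066249] ((12.742841720581055, 0.5027961730957031), (11.006816864013672, 74.6720199584961), 1.1931865215301514)
```

View pics/endz.png

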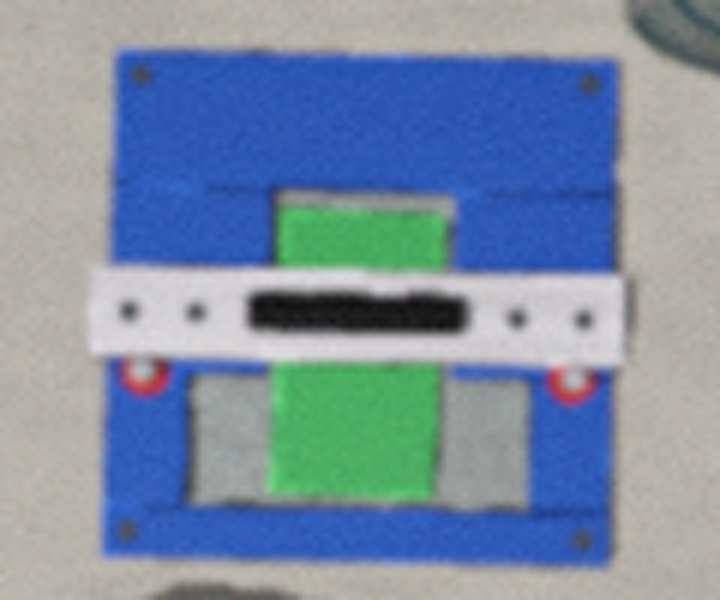

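View pics/endsz.png

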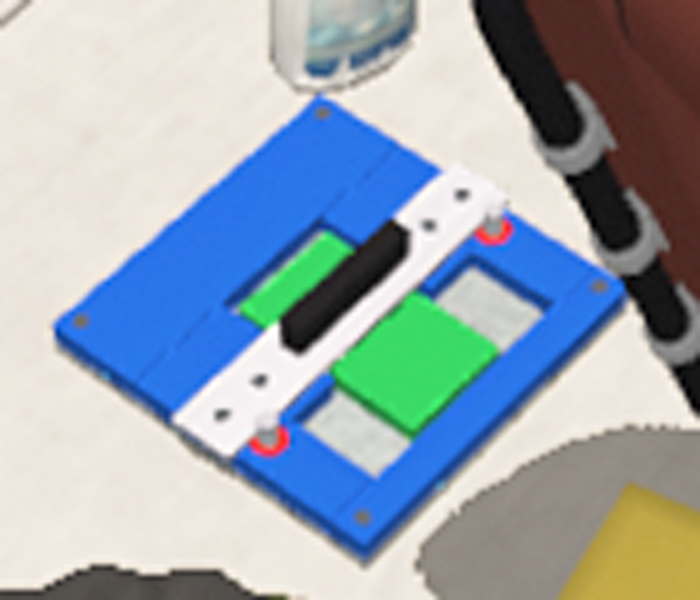

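```bash
python3 - <<'E'
from gl import *
b=cv2.imread("pics/end.png"); g=cv2.cvtColor(b,cv2.COLOR_BGR2GRAY).astype(float)
pts=[]
for u,v in((129,311),(196,312),(517,318),(584,320)):
    u=240+u/6;v=190+v/6; u0,v0=int(round(u))-4,int(round(v))-4
    w=np.clip(190-g[v0:v0+9,u0:u0+9],0,None)*1.0; yy,xx=np.mgrid[v0:v0+9,u0:u0+9]
    r=(xx-u)**2+(yy-v)**2<10; w=w*r; pts.append([(w*xx).sum()/w.sum(),(w*yy).sum()/w.sum()])
H=J(toplane("top",pts,.026)); print(H.round(1)); f=np.polyfit(H[:,1],H[:,0],1); print("hole line angle",np.degrees(f[0]),"x",f[1])
# bar near/far edges by gray profile per column (white -> blue), sub-pixel at half level
r=b[:,:,2].astype(float)
E_=[]
for u in list(range(259,262))+list(range(268,272))+list(range(318,326))+list(range(338,342)):
    col=r[225:262,u]; 
    th=130; a=np.flatnonzero(col>th)
    if len(a)<8: continue
    i=a[0]; top=225+i-(col[i]-th)/(col[i]-col[i-1])
    a2=a[a<i+20]; j=[k for k in a2 if k+1<len(col) and col[k+1]<=th]
    if not j: continue
    j=j[0]; bot=225+j+(col[j]-th)/(col[j]-col[j+1]); E_.append((u,top,bot))
E_=np.array(E_); F=J(toplane("top",E_[:,[0,1]],.026));N=J(toplane("top",E_[:,[0,2]],.026))
for X in(F,N):
    f=np.polyfit(X[:,1],X[:,0],1); print("edge angle",np.degrees(f[0]),"x at 0",f[1],"resid",np.abs(np.polyval(f,X[:,1])-X[:,0]).max())
E
```

```text
[[ 12.7  86.2]
 [ 12.9  61.2]
 [ 13.1 -58.8]
 [ 13.  -83.8]]
hole line angle -0.10213017287723156 x 12.932293657705793
edge angle -0.043283256966771815 x at 0 29.82992106874695 resid 0.5743004504356541
edge angle 1.9672365363688422 x at 0 -1.410777352715952 resid 18.371351258537292
```

```bash
python3 - <<'E'
from h import *
a=cv2.imread("pics/top0.png");b=cv2.imread("pics/end.png")
for n,(u0,u1,v0,v1) in dict(marker=(145,215,198,220),roll=(172,220,148,194),white=(410,430,275,325)).items():
    print(n,np.abs(a[v0:v1,u0:u1].astype(int)-b[v0:v1,u0:u1]).mean())
o=robot.observe();print(o["time"],o["ft_force"])
robot.job_done()
E
```

```text
marker 4.869480519480519
roll 4.603109903381642
white 4.717666666666666
36.05 [ 0.85912401 -0.058648   -0.47520353]
the job is handed in; nothing more can be done
```

I finished the job and handed it in at 36 s of the 64 s allowed. No verdict comes back, so what follows rests on my own camera and force checks.

**What I did:**
- I gripped the straightedge's ridge and slid it, on the jig, clear of the pocket.
- I gripped the green lid by its long edges in the rack, turned it smooth face up, laid it in the pocket and let go.
- I slid the straightedge back, released it, then pushed its ridge at the centre against the pins. It took about 12 N at the end. I then backed the arm off.

**Last checks:**
- **Lid:** it lies inside the pocket with its centre within about 2 mm of the pocket centre and a few degrees of yaw. The two views differ by 2–3 mm, which is within pixel and calibration error. I judged it flat because it lies clear of all the pocket's edges; I did not measure its tilt.
- **Straightedge:** it is parallel to the pin line to about 0.1°. The pin axes are 22.5–23 mm from its centre, where 22 is touching and 24.5 is the limit. It is about 1 mm off centre sideways.
- **Bystanders:** the marker, label roll and white lid look unchanged from the first picture.

**Checks that failed or disagreed:**
- One fit of the straightedge's near edge gave an 18 mm error, because the pins and lid confused it. I ignored it and used the hole line and the far edge, which agreed.
- The force guard stopped the arm early a few times and I continued in small steps.
- One retreat line was refused as out of reach, so I went straight up instead.

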